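Gauge the cassette bay and show the rod

TASK

Take the stray blue cassette out of the drawer bay and put it in the grey tote, so the steel divider is free to move. Then pick up the gauge rod, push it through the guide tube so that it drives the divider along until the rod's collar stops fully against the tube, and draw it out clear of the tube, leaving the divider where the rod has set it. Last, present the rod for reading: hold it still and level, its tip about 3 cm above the middle of the white-topped reading plinth, and finish while still holding it there with the gripper alone carrying it; leave the things on the rim alone.

Things in the scene. Friction and masses are not known exactly. Their poses are not given: they have to be found in the camera images.
- insert: fixed pale ash drawer insert, 280 (x) by 172 (y) mm, 45 mm high, local x -105..175, y -85..87. Origin on the table under the middle of its open bay (inner x -60..60, y -75..75, floor z = 10 mm). The bay's front wall (y 75..87, x -70..70) is 65 mm high and carries the guide tube. Beyond the bay on +x: a fixed row of blue cassettes, then the far rim; on -x: the near rim with the plinth
- insert_mouth (a point): centre of the guide tube's outer mouth: local (0, 117, 45) mm of the insert, axes as the insert. Steel tube, outer diameter 26 mm, bore 15 mm, 42 mm long; its bore runs level towards the insert's -y and opens into the bay at local y = 75 mm
- plinth_top (a point): centre of the top face of the reading plinth: local (-87.5, 0, 72) mm of the insert, axes as the insert. A block 30 by 30 mm standing 27 mm above the near rim, white top with short black lines
- divider (a joint): travel in m of the upright stainless divider (112 wide, 4 thick, top at about 62 mm) across the bay towards the insert's -y, range 0 to 0.1. At value q its face towards the tube is at local y = 40 mm - q; it starts at 0 to 0.03 m. Stays where it is left; about 1.5 N (2 N at 40 mm/s) moves it. The fully seated rod leaves it at about 0.073
- divider_face (a point): point on the divider's face towards the tube, on the tube's axis
- cassette: loose sky-blue cassette lying flat on the bay floor behind the divider, 28 (x) by 40 (y) by 8 (z) mm, about 14 g. Origin at the centre of its underside; x is the short side
- rod: gauge rod lying level on its rest along its own y axis, about 150 g. Origin on the axis at the collar's stop face. Towards -y: steel shaft, 10 mm diameter, 150 mm long, the last 8 mm tapered to 5 mm. Towards +y: steel collar, 28 mm diameter, y 0..8, then a black square handle 18 by 18 mm, y 8..98. z is up; axis 45 mm above the table
- rod_tip (a point): centre of the rod's free end, rod local (0, -150, 0) mm
- rod_grip (a point): point on the handle's axis to grip, rod local (0, 42, 0) mm; the gripper closes along the rod's x
- rest: fixed ash rest, base 50 by 185 by 8 mm. Origin on the table under the rod's collar stop face, axes as the rod as it starts. Two notched posts, 14 mm thick in y: at y = -70 mm (top 52 mm, under the shaft) and at y = 88 mm (top 48 mm, under the handle's end); the rod lifts straight up
- tote: fixed grey open tote, 110 (x) by 100 (y) by 45 mm high, walls 4 mm; origin under its centre
- puller: loose black phenolic knob puller, 26 mm diameter, 36 mm high, standing on the far rim (local x 115..175, top 45 mm); leave alone. Origin at its foot
- mould: loose small steel embedding mould, 37 by 26 by 12 mm, on the far rim; leave alone. Origin under its centre
- jar: loose white polypropylene jar, 44 mm diameter, 50 mm high, on the far rim; leave alone. Origin under its centre
There are look-alikes about, which are no part of the job. Several things look just like the rest: the one meant starts farthest to the robot's left.

How it is judged:
By the outcome, as a careful person would: the job done as asked, in the order asked, and still so for the second after the job is handed in, while the arm keeps its last pose, push and grip.
It also fails if it takes over 70 s, if anything falls off the work surface, if the arm or the gripper's body presses on something with over 40 N, if the wrist force passes 120 N, or if a joint passes its speed limit or range.

ROBOT

A 7-joint arm with a two-finger parallel gripper is mounted at the origin on the work surface. World frame = base frame: x ahead of the robot, y to its left, z up, the work surface at z = 0. Lengths are in mm, angles in rad, forces in N, time in s.
With the tool pointing down it reaches from about 400 to 850 mm from the base axis. Payload 4.5 kg.
Tool frame: the origin (TCP) lies at the very end of the fingers, on their centre line; the grasp point (between the pads) lies 19 mm behind it; z points along the fingers, y is the line along which they close (so a half turn about z gives the same grasp; the last joint's range is limited). The gripper opens to 85 mm and grips with 20 to 120 N. Pads are 22 mm wide; open, the fingers measure 114 mm over their backs; the gripper's body (76 mm by 85 mm) begins 54 mm behind the grasp point. The pads swing forward as they close: fully open they stand 13 mm farther back than shut.
Start: joints at [-1.187, 0.689, -0.195, 1.565, 0.157, 0.902, -0.215], TCP at [214.175, 587.182, 231.317] pointing down, gripper open.
Joint ranges: [-3.01, 3.01], [-0.46, 2.08], [-1.47, 1.51], [0.13, 2.56], [-1, 4.14], [0.04, 2.09], [-2.66, 2.66]. Speed limits (rad/s): [2.57, 2.57, 3.14, 3.14, 3.14, 3.14, 3.14].

INTERFACE

Orientations are given as a rotation vector (axis times angle).
In Python, from workcell import arm, vision gives the robot as it stands.
- The arm moves only by the shell command python3 -m creep 'ROWS' [OPENING]. ROWS is JSON, a list of rows, each a list of 6 numbers: the shift along the tool's x, y, z in m, then the turn, a rotation vector about the tool's x, y, z in degrees. In form: [[dx, dy, dz, rx, ry, rz], ...]. A call has exactly 8 rows; each row shifts and turns the commanded pose from where the row before left it, along the tool's axes as they then stand; what a row does not reach is not made up. A row lasts 1/12 s, in which the tool goes at most 41.7 mm and 7.16 degrees, less where a joint would pass 70% of its speed; a pose out of reach is approached as far as the arm can. A call is refused whole if a number of a shift passes 0.0417 or a number of a turn 7.16, either way. A call with a gripper value outside its range is refused whole. OPENING is the closure, from 0 (fully open) to 1 (shut), set as the call begins (- or left out, the last holds). The fingers move at their own pace and stop on an object; the grip force is fixed at half the most. Time passes only in rows, so rows that do not move let the fingers close, or fill a call up. It gives the time, the measured TCP pose, the force, the opening and the grip force at its end, in the units of the state.
- arm.sense(): the state, without advancing time (a new reading comes with each control period).
- vision.read_camera(name): name is "scene" or "top" or "wrist"; returns a dict with "pixels" (400x640x3 uint8, blue, green, red), "fx", "fy", "cx", "cy" (pixels), "k1" (the pictures are not rectified: a ray, as slopes to the right and down, at radius r is drawn at 1 + k1 r^2 times it, then the intrinsics apply), "pose" (4x4, takes a point from camera to world coordinates). Camera axes: x right, y down, z forward; pixel columns grow to the right and rows downward; lengths in mm; the calibration is good to about 2 mm. A picture is of the moment at which its call begins. There is no depth.
- arm.finish_job(): hands the job in; it is judged then, once.
Trained networks look in a picture, given as the dict that the camera call returned (one of the last four; its "shot" number tells which), for a name from the list of things; names that differ only in an ending like _2 or _b are one class to them, and where a whole thing is asked for, a point or a joint stands for the part that bears it (a point fixed in the world has none). Each returns a list of dicts, best first, with "p" (0 to 1); they miss things now and then, are a little off and sometimes report something else, mostly with a low value. They report only what shows in the picture. A call takes as long as a camera call. They do not tell look-alikes from the thing itself.
- vision.masks_of(query, picture): "mask" (400x640 bool, what is visible of it) and "box" ([left, top, width, height] in pixels, round what is visible of it).
- vision.place_of(query, picture): "location" ([column, row] in pixels: a listed point, or the origin of a listed thing).
The state is a dict: "t": time; "joint_pos": joint angles; "qd": joint speeds; "joint_efforts": joint torques, N m; "eef_pos": TCP position; "ee_rot": TCP orientation; "force": force on the tool from outside, world axes, zero at the start; "moment": the same for the moment, N m; "grip_width": opening from 0.0 (shut) to 1.0 (fully open); "grip_force": force on a finger pad.
Only numpy, scipy, OpenCV 4.12 (cv2) and the standard library are available. Lean on these libraries where they do the work, as an engineer would, in place of code of your own. Each camera call takes 0.05 s, during which the arm holds its last target. There are 200 camera calls.

## Working session

There is one attempt and no reset: what is moved stays moved. The work goes in short steps, Python scripts to look and compute and a shell command to move; the robot and the scene stay as the last step left them, time stands still between calls to the robot, and variables do not carry over. Pictures are saved under pics/ and viewed, at most 14 in all, crops included, and the job is handed in when it is done.

```bash
ls; mkdir -p pics
cat > h.py <<'E'
import numpy as np, cv2
from scipy.spatial.transform import Rotation as R
from workcell import arm, vision
def ray(pic,px):
    u=np.array([(px[0]-pic["cx"])/pic["fx"],(px[1]-pic["cy"])/pic["fy"]])
    s=u.copy()
    for _ in range(20): s=u/(1+pic["k1"]*(s@s))
    P=np.array(pic["pose"]); return P[:3,3], P[:3,:3]@np.array([s[0],s[1],1])
def onz(pic,px,z):
    o,d=ray(pic,px); return o+d*(z-o[2])/d[2]
def proj(pic,p):
    P=np.array(pic["pose"]); c=P[:3,:3].T@(np.asarray(p,float)-P[:3,3]); s=c[:2]/c[2]
    s=s*(1+pic["k1"]*(s@s)); return np.array([s[0]*pic["fx"]+pic["cx"],s[1]*pic["fy"]+pic["cy"]])
E
python3 - <<'E'
from h import *
for n in ["top","scene"]:
    p=vision.read_camera(n); cv2.imwrite(f"pics/{n}0.png",p["pixels"])
    print(n,np.round(p["pose"],2).tolist(),p["fx"],p["k1"])
    zs=dict(insert=0,insert_mouth=45,plinth_top=72,divider_face=45,cassette=10,rod=45,rod_tip=45,rod_grip=45,rest=0,tote=0,puller=45,mould=45,jar=45)
    for q,z in zs.items():
        print(q,[(np.round(r["location"]).tolist(),round(r["p"],2),np.round(onz(p,r["location"],z)[:2]).tolist()) for r in vision.place_of(q,p)[:4]])
s=arm.sense(); print(s["t"],s["eef_pos"],s["ee_rot"],s["force"],s["grip_width"])
E
```

```text
pics
top [[0.03, -1.0, 0.04, 465.99], [-1.0, -0.03, -0.02, 28.3], [0.02, -0.03, -1.0, 1126.35], [0.0, 0.0, 0.0, 1.0]] 467.3381539448842 -0.08585408733637084
insert [([348.0, 182.0], 0.87, [556.0, -68.0])]
insert_mouth [([299.0, 176.0], 0.79, [563.0, 51.0])]
plinth_top [([347.0, 217.0], 0.7, [469.0, -61.0])]
divider_face [([344.0, 182.0], 0.51, [551.0, -53.0]), ([209.0, 231.0], 0.19, [429.0, 254.0])]
cassette [([365.0, 188.0], 0.56, [541.0, -106.0])]
rod [([208.0, 231.0], 0.61, [428.0, 257.0])]
rod_tip [([275.0, 226.0], 0.56, [445.0, 102.0]), ([210.0, 229.0], 0.34, [434.0, 253.0])]
rod_grip [([190.0, 231.0], 0.8, [427.0, 299.0])]
rest [([391.0, 284.0], 0.94, [313.0, -178.0]), ([265.0, 110.0], 0.91, [724.0, 140.0]), ([215.0, 230.0], 0.83, [430.0, 250.0])]
tote [([455.0, 240.0], 0.98, [422.0, -334.0]), ([208.0, 225.0], 0.71, [440.0, 266.0])]
puller [([333.0, 122.0], 0.49, [691.0, -24.0])]
mould [([375.0, 120.0], 0.52, [700.0, -124.0]), ([364.0, 189.0], 0.26, [537.0, -102.0])]
jar [([376.0, 120.0], 0.78, [698.0, -125.0]), ([361.0, 186.0], 0.34, [544.0, -93.0])]
scene [[0.48, 0.69, -0.55,
[... 420 characters left out ...]
 -96.0])]
rod [([386.0, 158.0], 0.81, [432.0, 258.0]), ([176.0, 255.0], 0.72, [452.0, -336.0])]
rod_tip [([340.0, 182.0], 0.64, [447.0, 104.0])]
rod_grip [([396.0, 152.0], 0.63, [426.0, 296.0])]
rest [([382.0, 170.0], 0.91, [432.0, 252.0]), ([220.0, 197.0], 0.8, [302.0, -184.0]), ([414.0, 266.0], 0.79, [722.0, 147.0])]
tote [([175.0, 252.0], 0.64, [410.0, -339.0])]
puller [([344.0, 280.0], 0.6, [693.0, -30.0])]
mould [([324.0, 288.0], 0.66, [689.0, -79.0]), ([174.0, 256.0], 0.39, [451.0, -341.0])]
jar [([306.0, 296.0], 0.79, [687.0, -122.0])]
1.4 [214.15083679 587.17417804 231.3120209 ] [-5.46686264e-01 -3.09360539e+00 -7.13970949e-05] [ 0.18068002 -0.11893482 -0.06022798] 1.0005445036662406
```

Run:
```python
import cv2
a=cv2.imread("pics/top0.png")[70:320,140:540]; cv2.imwrite("pics/t1.png",cv2.resize(a,None,fx=2,fy=2,interpolation=3))
b=cv2.imread("pics/scene0.png")[120:360,130:450]; cv2.imwrite("pics/s1.png",cv2.resize(b,None,fx=2.5,fy=2.5,interpolation=3))
```

```text
(no output)
```

View pics/t1.png

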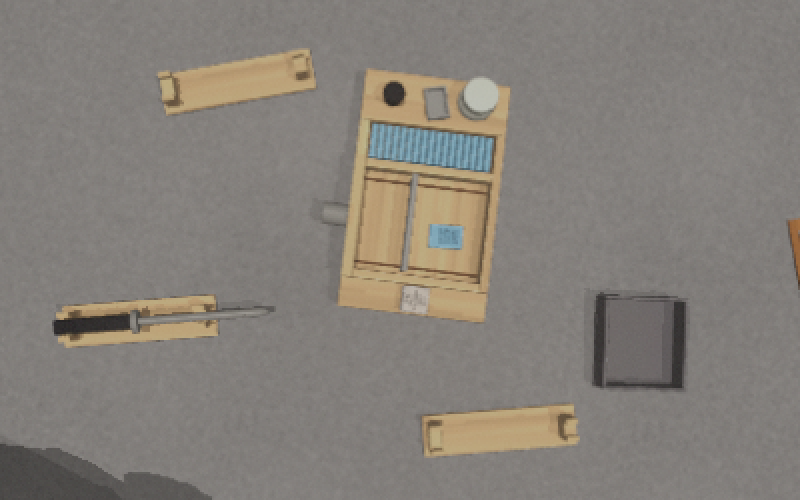

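View pics/s1.png

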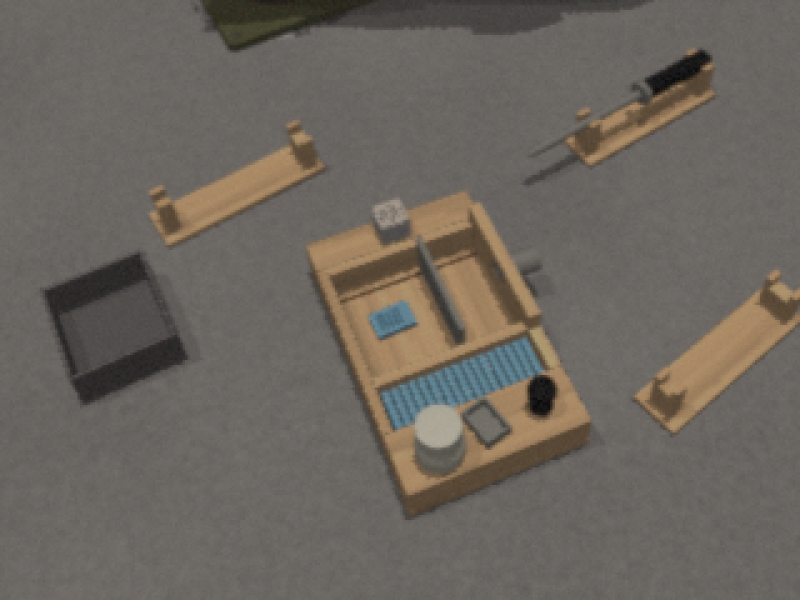

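Top crop: the only loose cassette lies in the bay at top px (363,188). The rod is on the left-most rest at (208,230). The look-alike rests are at (258,112), which is empty, and (390,285), which is also empty. The cassettes in the fixed row at about (355,144) could be mistaken for the target, but they sit outside the bay. The tote is at (460,240).

Run:
```python
from h import *
from scipy.optimize import least_squares
pics={n:vision.read_camera(n) for n in ["top","scene"]}
L=dict(insert=(0,0,0),insert_mouth=(0,117,45),plinth_top=(-87.5,0,72))
obs=[(p,L[q],np.array(r[0]["location"])) for p in pics.values() for q in L if (r:=vision.place_of(q,p))]
def W(x,l): c,s=np.cos(x[2]),np.sin(x[2]); return [x[0]+c*l[0]-s*l[1],x[1]+s*l[0]+c*l[1],l[2]]
f=least_squares(lambda x:np.concatenate([proj(p,W(x,l))-o for p,l,o in obs]),[556,-67,-.08],loss="soft_l1")
print("insert",f.x,np.degrees(f.x[2]),np.round(f.fun,1))
for n,p in pics.items():
  for q,z in [("cassette",18),("divider",62),("rod",45),("tote",45)]:
    m=vision.masks_of(q,p)
    if m:
      c=cv2.findContours(m[0]["mask"].astype(np.uint8),0,2)[0]; c=max(c,key=cv2.contourArea)
      w=np.array([onz(p,k[0],z)[:2] for k in c],np.float32); print(n,q,round(m[0]["p"],2),cv2.minAreaRect(w))
print(R.from_rotvec(arm.sense()["ee_rot"]).as_matrix().round(3))
```

```text
insert [ 5.56800412e+02 -6.99568280e+01 -6.66760463e-02] -3.820256045070392 [ 0.2 -0.9 -3.4  0.8  2.1 -0.3 -1.7 -0.6  0.4  3.   0.5 -2.7]
top cassette 0.64 ((431.9285583496094, 241.1132354736328), (24.02903938293457, 240.94593811035156), 4.974737167358398)
top divider 0.51 ((552.546630859375, -53.56098937988281), (8.559651374816895, 111.27062225341797), 84.57345581054688)
top rod 0.87 ((433.2333984375, 231.22116088867188), (23.314815521240234, 244.3052215576172), 4.975888252258301)
top tote 0.95 ((420.70745849609375, -333.173583984375), (105.87643432617188, 115.3676986694336), 1.1126594543457031)
scene cassette 0.59 ((542.2885131835938, -97.80001831054688), (41.07732009887695, 34.1077995300293), 87.52832794189453)
scene divider 0.5 ((559.3483276367188, -56.19332504272461), (15.019169807434082, 122.29541015625), 84.91695404052734)
scene rod 0.69 ((433.06939697265625, 235.18695068359375), (29.650680541992188, 250.0538787841797), 7.50393533706665)
scene tote 0.62 ((433.2156066894531, -334.82659912109375), (100.27831268310547, 140.0249481201172), 89.68955993652344)
[[-0.939  0.343  0.   ]
 [ 0.343  0.939  0.   ]
 [-0.     0.    -1.   ]]
```

```bash
cat >> h.py <<'E'
def plan(xyz,yaw,n,polar=False):
    """rows (tool frame, m/deg) to the tool pointing straight down at xyz, tool y at azimuth yaw (deg)"""
    s=arm.sense(); p=np.array(s["eef_pos"]); M=R.from_rotvec(s["ee_rot"])
    y=np.radians(yaw); Y=np.array([np.cos(y),np.sin(y),0]); Z=np.array([0,0,-1.])
    T=R.from_matrix(np.c_[np.cross(Y,Z),Y,Z]); rv=(M.inv()*T).as_rotvec()/n
    a0,a1=np.arctan2(p[1],p[0]),np.arctan2(xyz[1],xyz[0]); r0,r1=np.hypot(*p[:2]),np.hypot(*xyz[:2])
    q=p; print("turn/row",np.degrees(rv).round(2))
    for i in range(1,n+1):
        f=i/n
        t=np.r_[(r0+(r1-r0)*f)*np.array([np.cos(a0+(a1-a0)*f),np.sin(a0+(a1-a0)*f)]),p[2]+(xyz[2]-p[2])*f] if polar else p+(np.array(xyz)-p)*f
        print((M.inv().apply(t-q)/1000).round(4).tolist()); q=t; M=M*R.from_rotvec(rv)
E
python3 -c "
from h import *
plan([542,-100,200],-4,24,True)"
```

```text
turn/row [0.   0.   3.08]
[-0.0363, -0.0041, 0.0013]
[-0.0361, -0.0043, 0.0013]
[-0.0359, -0.0045, 0.0013]
[-0.0357, -0.0046, 0.0013]
[-0.0355, -0.0048, 0.0013]
[-0.0353, -0.0049, 0.0013]
[-0.0351, -0.0051, 0.0013]
[-0.0349, -0.0053, 0.0013]
[-0.0347, -0.0054, 0.0013]
[-0.0345, -0.0056, 0.0013]
[-0.0343, -0.0057, 0.0013]
[-0.0341, -0.0059, 0.0013]
[-0.0339, -0.006, 0.0013]
[-0.0337, -0.0061, 0.0013]
[-0.0335, -0.0063, 0.0013]
[-0.0333, -0.0064, 0.0013]
[-0.0331, -0.0066, 0.0013]
[-0.0329, -0.0067, 0.0013]
[-0.0327, -0.0068, 0.0013]
[-0.0324, -0.007, 0.0013]
[-0.0322, -0.0071, 0.0013]
[-0.032, -0.0072, 0.0013]
[-0.0318, -0.0073, 0.0013]
[-0.0316, -0.0075, 0.0013]
```

```bash
python3 -m creep '[[-0.036,-0.004,0.001,0,0,3.1],[-0.036,-0.004,0.001,0,0,3.1],[-0.036,-0.004,0.001,0,0,3.1],[-0.036,-0.005,0.001,0,0,3.1],[-0.036,-0.005,0.001,0,0,3.1],[-0.035,-0.005,0.001,0,0,3.1],[-0.035,-0.005,0.001,0,0,3.1],[-0.035,-0.005,0.001,0,0,3.1]]' 0.4
python3 -m creep '[[-0.035,-0.005,0.001,0,0,3.1],[-0.035,-0.005,0.001,0,0,3.1],[-0.034,-0.006,0.001,0,0,3.1],[-0.034,-0.006,0.001,0,0,3.1],[-0.034,-0.006,0.001,0,0,3.1],[-0.034,-0.006,0.001,0,0,3.1],[-0.034,-0.006,0.001,0,0,3.1],[-0.033,-0.006,0.001,0,0,3.1]]'
python3 -m creep '[[-0.033,-0.007,0.001,0,0,3],[-0.033,-0.007,0.001,0,0,3],[-0.033,-0.007,0.001,0,0,3],[-0.032,-0.007,0.001,0,0,3],[-0.032,-0.007,0.001,0,0,3],[-0.032,-0.007,0.001,0,0,3],[-0.032,-0.007,0.001,0,0,3],[-0.031,-0.007,0.001,0,0,3]]'
python3 - <<'E'
from h import *
p=vision.read_camera("wrist"); cv2.imwrite("pics/w1.png",p["pixels"])
for q,z in dict(insert=0,insert_mouth=45,plinth_top=72,divider_face=45,cassette=10).items():
    print(q,[(np.round(r["location"]).tolist(),round(r["p"],2),np.round(onz(p,r["location"],z)[:2],1).tolist()) for r in vision.place_of(q,p)[:4]])
for q,z in [("cassette",18),("divider",62)]:
    for m in vision.masks_of(q,p):
      c=cv2.findContours(m["mask"].astype(np.uint8),0,2)[0]; c=max(c,key=cv2.contourArea)
      w=np.array([onz(p,k[0],z)[:2] for k in c],np.float32); print(q,round(m["p"],2),m["box"],cv2.minAreaRect(w))
E
```

```text
t: 2.87
eef_pos: [439.3, 410.0, 223.4]
ee_rot: [1.202, 2.902, 0.001]
force: [-0.3, -0.4, 0.8]
grip_width: 0.599
grip_force: 0.0
t: 3.53
eef_pos: [554.0, 160.4, 215.4]
ee_rot: [1.797, 2.576, 0.001]
force: [-0.1, -0.4, -0.5]
grip_width: 0.599
grip_force: 0.0
t: 4.2
eef_pos: [542.8, -101.5, 207.4]
ee_rot: [2.293, 2.146, 0.001]
force: [0.2, 0.4, 0.1]
grip_width: 0.597
grip_force: 0.0
insert [([333.0, 129.0], 0.59, [553.1, -62.7]), ([332.0, 119.0], 0.51, [552.6, -52.6])]
insert_mouth []
plinth_top [([233.0, 144.0], 0.56, [466.1, -60.4])]
divider_face [([331.0, 119.0], 0.78, [550.7, -47.7])]
cassette [([322.0, 166.0], 0.6, [538.3, -99.0])]
cassette 0.6 [310.3, 146.4, 25.4, 36.5] ((540.6326293945312, -98.04409790039062), (40.599510192871094, 27.95659637451172), 86.81295776367188)
divider 0.92 [270.7, 115.0, 125.0, 15.0] ((552.9168701171875, -49.6563720703125), (9.660529136657715, 112.24007415771484), 84.69165802001953)
```

View pics/w1.png

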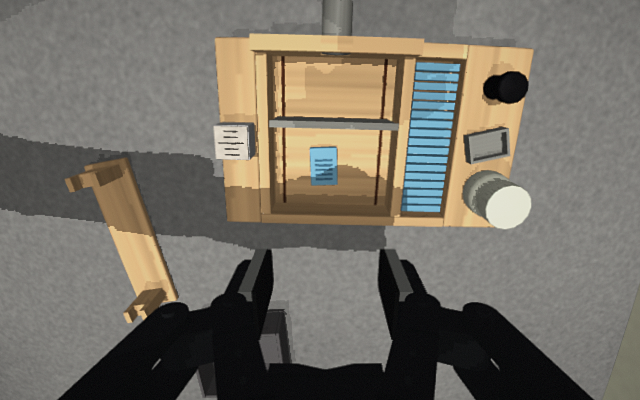

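The cassette is isolated in the bay at wrist px (323,166). The divider is at (333,124) and the tool is aligned. Next I descend onto the cassette.

```bash
python3 -m creep '[[0.0017,-0.0012,0.024,0,0,0],[0.0017,-0.0012,0.024,0,0,0],[0,0,0.024,0,0,0],[0,0,0.024,0,0,0],[0,0,0.024,0,0,0],[0,0,0.024,0,0,0],[0,0,0.024,0,0,0],[0,0,0.016,0,0,0]]' 0.5
python3 -m creep '[[0,0,0.003,0,0,0],[0,0,0.003,0,0,0],[0,0,0.003,0,0,0],[0,0,0.002,0,0,0],[0,0,0,0,0,0],[0,0,0,0,0,0],[0,0,0,0,0,0],[0,0,0,0,0,0]]'
python3 -c "
from h import *
p=vision.read_camera('wrist'); cv2.imwrite('pics/w2.png',p['pixels'])"
```

```text
t: 5.27
eef_pos: [540.2, -94.4, 21.2]
ee_rot: [-2.287, -2.151, 0.001]
force: [0.5, -0.2, -0.5]
grip_width: 0.5
grip_force: 0.0
t: 5.93
eef_pos: [540.9, -96.2, 12.8]
ee_rot: [2.29, 2.149, 0.001]
force: [-1.4, 0.2, 0.4]
grip_width: 0.5
grip_force: 0.0
```

View pics/w2.png

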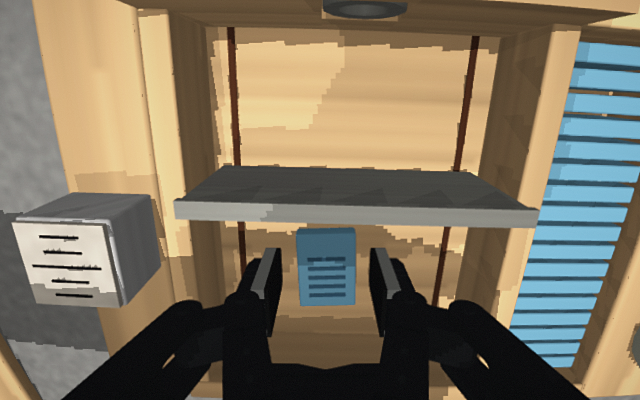

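The fingers at (272,285) and (382,285) straddle the cassette at (327,266). Next I lower slightly and close.

```bash
python3 -m creep '[[0,0,0.0015,0,0,0],[0,0,0,0,0,0],[0,0,0,0,0,0],[0,0,0,0,0,0],[0,0,0,0,0,0],[0,0,0,0,0,0],[0,0,0,0,0,0],[0,0,0,0,0,0]]' 0.85
```

```text
t: 6.65
eef_pos: [540.8, -96.2, 11.1]
ee_rot: [2.291, 2.149, 0.001]
force: [0.1, 0.1, 5.5]
grip_width: 0.306
grip_force: 59.4
```

```bash
python3 -m creep '[[0,0,-0.019,0,0,0],[0,0,-0.019,0,0,0],[0,0,-0.019,0,0,0],[0,0,-0.019,0,0,0],[0,0,-0.019,0,0,0],[0,0,-0.019,0,0,0],[0,0,-0.019,0,0,0],[0,0,-0.019,0,0,0]]'
python3 -m creep '[[-0.031,-0.013,0,0,0,0],[-0.031,-0.013,0,0,0,0],[-0.031,-0.013,0,0,0,0],[-0.031,-0.013,0,0,0,0],[-0.031,-0.013,0,0,0,0],[-0.031,-0.013,0,0,0,0],[-0.031,-0.013,0,0,0,0],[-0.029,-0.013,0,0,0,0]]'
python3 - <<'E'
from h import *
p=vision.read_camera("top"); cv2.imwrite("pics/t2.png",cv2.resize(p["pixels"][100:320,300:560],None,fx=2.5,fy=2.5))
print([(r["box"],round(r["p"],2)) for r in vision.masks_of("cassette",p)])
w=vision.read_camera("wrist"); cv2.imwrite("pics/w3.png",w["pixels"])
for q,z in [("tote",0),("cassette",160)]:print(q,[(r["location"],round(r["p"],2),onz(w,r["location"],z)) for r in vision.place_of(q,w)])
E
```

```text
t: 7.32
eef_pos: [540.2, -96.1, 163.4]
ee_rot: [-2.29, -2.149, 0.001]
force: [0.5, 0.8, -0.1]
grip_width: 0.303
grip_force: 59.2
t: 7.98
eef_pos: [419.9, -336.7, 162.5]
ee_rot: [-2.291, -2.149, 0.0]
force: [0.7, -0.4, -0.1]
grip_width: 0.302
grip_force: 59.2
[([438.5, 215.6, 46.1, 49.1], 0.68), ([473.9, 240.4, 18.6, 13.4], 0.55), ([167.1, 224.0, 107.8, 12.8], 0.52)]
tote [([328.9, 164.8], 0.91, array([ 419.44162629, -331.39272876,    0.        ]))]
cassette []
```

View pics/w3.png

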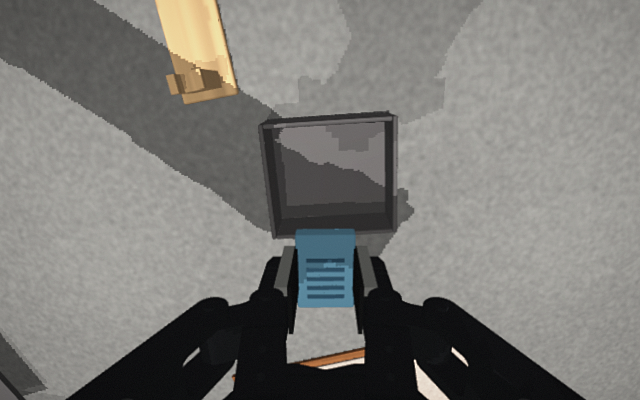

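The cassette is held at (325,268), and the tote is below and ahead at (330,172). Next I lower it in and release.

```bash
python3 -m creep '[[0.004,0,0.018,0,0,0],[0,0,0.018,0,0,0],[0,0,0.018,0,0,0],[0,0,0.018,0,0,0],[0,0,0.018,0,0,0],[0,0,0.018,0,0,0],[0,0,0.018,0,0,0],[0,0,0.018,0,0,0]]'
python3 -m creep '[[0,0,0.002,0,0,0],[0,0,0,0,0,0],[0,0,0,0,0,0],[0,0,0,0,0,0],[0,0,0,0,0,0],[0,0,0,0,0,0],[0,0,0,0,0,0],[0,0,0,0,0,0]]' 0.5
python3 -m creep '[[0,0,-0.02,0,0,0],[0,0,-0.025,0,0,0],[0,0,-0.025,0,0,0],[0,0,-0.025,0,0,0],[0,0,-0.025,0,0,0],[0,0,-0.025,0,0,0],[0,0,-0.025,0,0,0],[0,0,-0.025,0,0,0]]'
python3 - <<'E'
from h import *
w=vision.read_camera("wrist"); cv2.imwrite("pics/w4.png",w["pixels"])
print([(r["box"],round(r["p"],2)) for r in vision.masks_of("cassette",w)])
t=vision.read_camera("top"); s=vision.read_camera("scene")
for q in ["rod","rod_tip","rod_grip","rest"]:
  for n,p in [("top",t),("scene",s)]:
    print(n,q,[(round(r["p"],2),onz(p,r["location"],0 if q=="rest" else 45).round(1)[:2]) for r in vision.place_of(q,p)[:2]])
plan([428,290,190],4,24,True)
E
```

```text
t: 8.9
eef_pos: [422.8, -329.0, 17.8]
ee_rot: [-2.287, -2.153, -0.002]
force: [0.3, -0.4, 0.5]
grip_width: 0.303
grip_force: 59.2
t: 9.57
eef_pos: [421.6, -331.2, 17.2]
ee_rot: [2.291, 2.149, 0.0]
force: [-0.6, -0.1, 0.9]
grip_width: 0.497
grip_force: 0.0
t: 10.23
eef_pos: [421.0, -330.9, 213.2]
ee_rot: [-2.291, -2.149, -0.0]
force: [0.2, 0.3, -0.4]
grip_width: 0.501
grip_force: 0.0
[([314.7, 146.7, 28.1, 37.5], 0.75)]
top rod [(0.79, array([427.8, 256.6])), (0.63, array([696.7, -27.1]))]
scene rod [(0.86, array([425., 263.])), (0.62, array([464.6, 230. ]))]
top rod_tip [(0.61, array([450.5, 112. ]))]
scene rod_tip [(0.63, array([696.2, -29.4])), (0.58, array([450.4, 107.6]))]
top rod_grip [(0.89, array([422.6, 292.2])), (0.69, array([431.2, 245.8]))]
scene rod_grip [(0.95, array([424.5, 289.5]))]
top rest [(0.9, array([ 308.7, -175.7])), (0.81, array([430.2, 264.3]))]
scene rest [(0.95, array([ 303.6, -184.9])), (0.68, array([717.6, 152.4]))]
turn/row [-0.   -0.   -0.32]
[0.024, 0.0147, 0.0009]
[0.0246, 0.0135, 0.0009]
[0.0252, 0.0123, 0.0009]
[0.0257, 0.0111, 0.0009]
[0.0262, 0.0099, 0.0009]
[0.0266, 0.0086, 0.0009]
[0.0269, 0.0073, 0.0009]
[0.0272, 0.0061, 0.0009]
[0.0274, 0.0048, 0.0009]
[0.0276, 0.0035, 0.0009]
[0.0276, 0.0022, 0.0009]
[0.0277, 0.0009, 0.0009]
[0.0276, -0.0004, 0.0009]
[0.0276, -0.0017, 0.0009]
[0.0274, -0.003, 0.0009]
[0.0272, -0.0043, 0.0009]
[0.0269, -0.0056, 0.0009]
[0.0266, -0.0068, 0.0009]
[0.0262, -0.0081, 0.0009]
[0.0257, -0.0093, 0.0009]
[0.0252, -0.0104, 0.0009]
[0.0247, -0.0116, 0.0009]
[0.0241, -0.0127, 0.0009]
[0.0234, -0.0138, 0.0009]
```

View pics/w4.png

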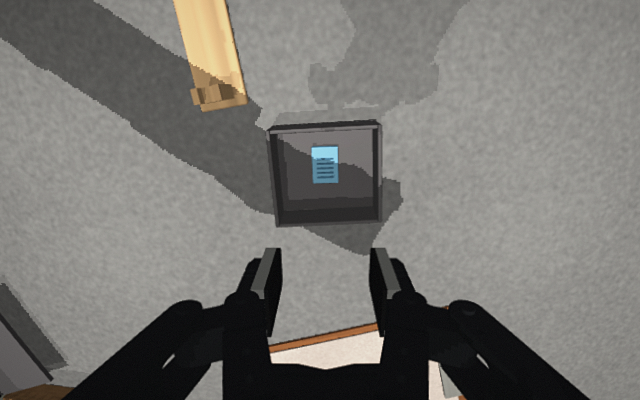

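The cassette lies in the tote at (325,165). Next I move to the rod.

```bash
python3 -m creep '[[0.023,0.015,0.001,0,0,-0.3],[0.023,0.014,0.001,0,0,-0.3],[0.024,0.012,0.001,0,0,-0.3],[0.024,0.011,0.001,0,0,-0.3],[0.025,0.010,0.001,0,0,-0.3],[0.025,0.009,0.001,0,0,-0.3],[0.026,0.007,0.001,0,0,-0.3],[0.026,0.006,0.001,0,0,-0.3]]' 0.45
python3 -m creep '[[0.026,0.005,0.001,0,0,-0.3],[0.026,0.004,0.001,0,0,-0.3],[0.026,0.002,0.001,0,0,-0.3],[0.026,0.001,0.001,0,0,-0.3],[0.026,0,0.001,0,0,-0.3],[0.026,-0.002,0.001,0,0,-0.3],[0.026,-0.003,0.001,0,0,-0.3],[0.026,-0.004,0.001,0,0,-0.3]]'
python3 -m creep '[[0.025,-0.006,0.001,0,0,-0.3],[0.025,-0.007,0.001,0,0,-0.3],[0.025,-0.008,0.001,0,0,-0.3],[0.025,-0.009,0.001,0,0,-0.3],[0.024,-0.010,0.001,0,0,-0.3],[0.023,-0.012,0.001,0,0,-0.3],[0.020,-0.013,0.001,0,0,-0.3],[0.016,-0.013,0.001,0,0,-0.3]]'
python3 -m creep '[[0,0,0,0,0,0],[0,0,0,0,0,0],[0,0,0,0,0,0],[0,0,0,0,0,0],[0,0,0,0,0,0],[0,0,0,0,0,0],[0,0,0,0,0,0],[0,0,0,0,0,0]]'
cat > rodlook.py <<'E'
from h import *
p=vision.read_camera("wrist"); cv2.imwrite("pics/w5.png",p["pixels"])
for q in ["rod","rod_tip","rod_grip"]:
    print(q,[(round(r["p"],2),np.round(r["location"]),onz(p,r["location"],45).round(1)[:2]) for r in vision.place_of(q,p)[:2]])
for m in vision.masks_of("rod",p)[:2]:
    c=cv2.findContours(m["mask"].astype(np.uint8),0,2)[0]; c=max(c,key=cv2.contourArea)
    w=np.array([onz(p,k[0],50)[:2] for k in c],np.float32); print(round(m["p"],2),m["box"],cv2.minAreaRect(w))
E
python3 rodlook.py
```

```text
t: 11.5
eef_pos: [514.6, -138.1, 203.4]
ee_rot: [-2.245, -2.198, -0.0]
force: [0.8, -0.2, -0.5]
grip_width: 0.551
grip_force: 0.0
t: 12.17
eef_pos: [517.7, 69.6, 195.5]
ee_rot: [-2.198, -2.244, -0.0]
force: [0.6, -0.4, 0.6]
grip_width: 0.549
grip_force: 0.0
t: 12.83
eef_pos: [432.2, 250.0, 187.5]
ee_rot: [-2.149, -2.291, -0.001]
force: [0.5, -0.3, -0.3]
grip_width: 0.55
grip_force: 0.0
t: 13.5
eef_pos: [433.3, 247.6, 187.8]
ee_rot: [2.152, 2.288, 0.0]
force: [0.1, 0.3, 0.8]
grip_width: 0.552
grip_force: 0.0
rod [(0.68, array([324., 171.]), array([431.2, 257.9]))]
rod_tip [(0.94, array([327., 315.]), array([443. , 101.7]))]
rod_grip [(0.75, array([318., 126.]), array([423.1, 297.1]))]
0.64 [305.5, 49.0, 35.9, 263.7] ((431.3843688964844, 233.5751953125), (26.47287368774414, 244.3432159423828), 3.6185109615325928)
```

View pics/w5.png

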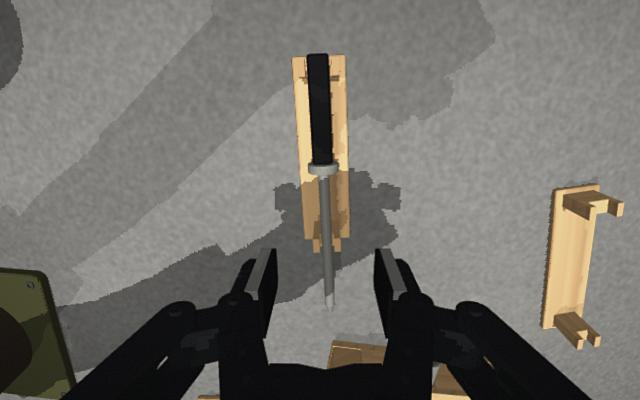

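The rod runs from the tip at (328,308) through the collar at (323,172) to the handle end at (318,54). The tool needs about 5° of yaw.

```bash
python3 -m creep '[[0.008,-0.001,0.01,0,0,-0.3],[0.008,-0.001,0.012,0,0,-0.3],[0.008,-0.001,0.014,0,0,-0.3],[0.008,-0.001,0.014,0,0,-0.3],[0.008,-0.001,0.014,0,0,-0.3],[0.008,0,0.014,0,0,0],[0,0,0.010,0,0,0],[0,0,0,0,0,0]]'
python3 rodlook.py; python3 -c "
import cv2; cv2.imwrite('pics/w5c.png',cv2.imread('pics/w5.png'))"
```

```text
t: 14.42
eef_pos: [422.9, 295.4, 97.5]
ee_rot: [-2.119, -2.318, 0.006]
force: [-0.6, -1.1, 0.3]
grip_width: 0.549
grip_force: 0.0
rod [(0.55, array([330., 269.]), array([428.6, 259.8]))]
rod_tip []
rod_grip [(0.77, array([328., 218.]), array([423.6, 297.2]))]
0.59 [310.9, 123.2, 42.5, 246.5] ((429.34686279296875, 266.5104064941406), (27.192304611206055, 180.6746826171875), 4.33300256729126)
```

View pics/w5c.png

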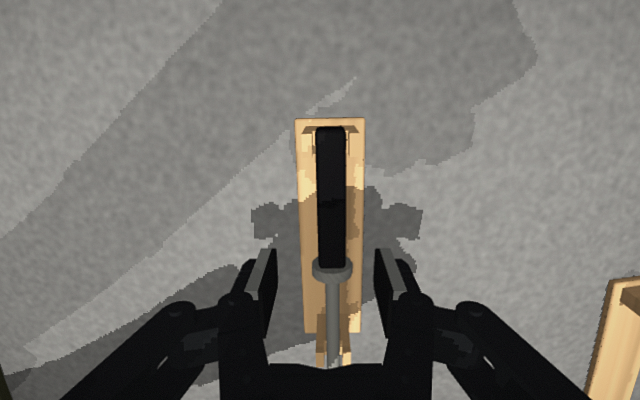

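The handle at (331,200) is aligned with the fingers, which are centred near 326 with the collar at (332,268). Next I descend with a +1.5 mm lateral shift and grip.

```bash
python3 -m creep '[[0.0005,0.0015,0.012,0,0,0],[0,0,0.012,0,0,0],[0,0,0.012,0,0,0],[0,0,0.012,0,0,0],[0,0,0.012,0,0,0],[0,0,0.012,0,0,0],[0,0,0,0,0,0],[0,0,0,0,0,0]]'
python3 -m creep '[[0,0,0,0,0,0],[0,0,0,0,0,0],[0,0,0,0,0,0],[0,0,0,0,0,0],[0,0,0,0,0,0],[0,0,0,0,0,0],[0,0,0,0,0,0],[0,0,0,0,0,0]]' 0.95
python3 -m creep '[[0,0,-0.001,0,0,0],[0,0,-0.001,0,0,0],[0,0,-0.001,0,0,0],[0,0,-0.001,0,0,0],[0,0,-0.001,0,0,0],[0,0,0,0,0,0],[0,0,0,0,0,0],[0,0,0,0,0,0]]'
```

```text
t: 15.33
eef_pos: [425.6, 295.7, 27.1]
ee_rot: [-2.121, -2.317, 0.002]
force: [-0.1, -0.0, 0.6]
grip_width: 0.551
grip_force: 0.0
t: 16.0
eef_pos: [426.2, 296.3, 28.6]
ee_rot: [2.122, 2.317, 0.002]
force: [-0.9, -0.0, 6.4]
grip_width: 0.195
grip_force: 59.2
t: 16.67
eef_pos: [425.8, 296.0, 32.7]
ee_rot: [-2.121, -2.317, 0.0]
force: [0.1, -0.3, -2.2]
grip_width: 0.201
grip_force: 58.4
```

```bash
python3 -m creep '[[0,0,-0.017,0,0,0],[0,0,-0.017,0,0,0],[0,0,-0.017,0,0,0],[0,0,-0.017,0,0,0],[0,0,-0.017,0,0,0],[0,0,-0.017,0,0,0],[0,0,-0.017,0,0,0],[0,0,-0.017,0,0,0]]'
python3 -m creep '[[-0.02,0.008,0,0,0,0.6],[-0.02,0.008,0,0,0,0.6],[-0.02,0.008,0,0,0,0.6],[-0.02,0.008,0,0,0,0.6],[-0.02,0.008,0,0,0,0.6],[-0.02,0.008,0,0,0,0.6],[-0.02,0.008,0,0,0,0.6],[-0.02,0.008,0,0,0,0.6]]'
python3 -m creep '[[-0.02,0.008,0,0,0,0.6],[-0.02,0.008,0,0,0,0.6],[-0.02,0.008,0,0,0,0.6],[-0.02,0.008,0,0,0,0.6],[-0.02,0.008,0,0,0,0.6],[-0.02,0.008,0,0,0,0.6],[-0.02,0.008,0,0,0,0.6],[-0.02,0.008,0,0,0,0.6]]'
python3 -m creep '[[0,0,0,0,0,0],[0,0,0,0,0,0],[0,0,0,0,0,0],[0,0,0,0,0,0],[0,0,0,0,0,0],[0,0,0,0,0,0],[0,0,0,0,0,0],[0,0,0,0,0,0]]'
python3 - <<'E'
from h import *
p=vision.read_camera("wrist"); cv2.imwrite("pics/w6.png",p["pixels"])
import pickle; pickle.dump(p,open("w6.pkl","wb"))
print(np.round(p["pose"],3).tolist(),p["cx"],p["cy"],p["fx"])
for q,z in dict(insert=0,insert_mouth=45,plinth_top=72,divider_face=45,rod=185,rod_grip=187).items():
    print(q,[(round(r["p"],2),np.round(r["location"],1),onz(p,r["location"],z).round(1)[:2]) for r in vision.place_of(q,p)[:2]])
E
```

```text
t: 17.33
eef_pos: [425.5, 295.8, 169.5]
ee_rot: [-2.121, -2.317, 0.001]
force: [-0.2, -0.3, -1.7]
grip_width: 0.204
grip_force: 58.7
t: 18.0
eef_pos: [498.0, 138.5, 168.7]
ee_rot: [-2.217, -2.226, 0.001]
force: [0.4, 1.1, -1.5]
grip_width: 0.198
grip_force: 58.8
t: 18.67
eef_pos: [556.6, -23.3, 168.6]
ee_rot: [-2.308, -2.131, 0.001]
force: [0.5, 0.0, -2.2]
grip_width: 0.2
grip_force: 58.8
t: 19.33
eef_pos: [556.8, -21.9, 168.8]
ee_rot: [-2.307, -2.132, -0.0]
force: [-0.3, -0.0, -1.6]
grip_width: 0.199
grip_force: 58.7
[[0.997, -0.075, -0.026, 562.442], [-0.079, -0.945, -0.318, 60.544], [-0.0, 0.319, -0.948, 312.22], [0.0, 0.0, 0.0, 1.0]] 325.1694179177922 196.25324412043352 327.82676746067887
insert []
insert_mouth [(0.79, array([321.9, 100.2]), array([559. ,  50.4]))]
plinth_top [(0.81, array([216.3, 249.3]), array([462.9, -59.1]))]
divider_face []
rod [(0.59, array([327.5, 348.8]), array([553.9, -61.3]))]
rod_grip [(0.9, array([322.2, 276.2]), array([554.8, -18.5])), (0.63, array([218.9, 251.7]), array([511.4,  -3. ]))]
```

View pics/w6.png

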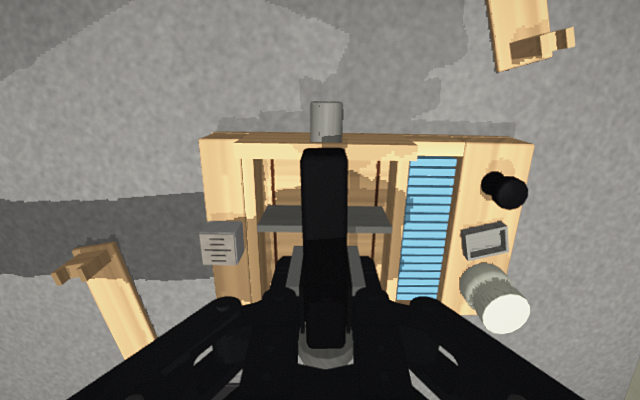

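The tube is at columns 311–342 with its mouth end at row 101. The held handle is at columns 302–348, and the collar is near (326,352). I'll measure the tube axis and handle axis from edges.

Run:
```python
from h import *
import pickle; p=pickle.load(open("w6.pkl","rb"))
g=cv2.GaussianBlur(p["pixels"],(3,3),0).astype(float).sum(2)/3
def edges(r,a,b):   # strongest left and right edges within a window
    d=np.abs(np.diff(g[r])); o=[]
    for lo,hi in (a,b):
        k=lo+np.argmax(d[lo:hi]); w=d[k-1:k+2]; o.append(k+.5+ (w@[-1,0,1])/w.sum())
    return o
tube=[]
for r in range(106,132,4):
    l,q=edges(r,(304,318),(335,350)); tube.append(onz(p,[(l+q)/2,r],45)[:2]); print("tube",r,round(l,1),round(q,1),tube[-1].round(1))
ha=[]
for r in range(160,240,10):
    l,q=edges(r,(296,310),(338,356)); ha.append(onz(p,[(l+q)/2,r],194)[:2]); print("handle",r,round(l,1),round(q,1),ha[-1].round(1),round(np.linalg.norm(onz(p,[l,r],194)-onz(p,[q,r],194)),1))
for n,a in (("tube",tube),("handle",ha)):
    a=np.array(a); k=np.polyfit(a[:,1],a[:,0],1); print(n,"yaw",-np.degrees(np.arctan(k[0])),"x at y=50",np.polyval(k,50),"x at TCP y",np.polyval(k,-21.9))
print(g[92:112,326].round())
s=arm.sense(); print(s["joint_pos"], 2*np.degrees(np.arctan2(2.132,2.307))-90)
```

```text
tube 106 309.5 342.7 [561.9  45.7]
tube 110 309.4 343.2 [561.9  42.6]
tube 114 309.5 343.2 [561.6  39.5]
tube 118 309.4 343.3 [561.4  36.4]
tube 122 309.4 342.3 [560.8  33.3]
tube 126 309.4 342.4 [560.5  30.1]
tube 130 309.4 342.4 [560.3  26.9]
handle 160 299.6 347.5 [559.8  34.9] 17.6
handle 170 299.7 347.4 [559.5  31.1] 17.7
handle 180 300.4 347.3 [559.3  27.3] 17.6
handle 190 300.4 347.4 [559.   23.3] 17.8
handle 200 300.6 346.8 [558.6  19.4] 17.6
handle 210 301.3 347.2 [558.5  15.3] 17.8
handle 220 301.5 346.7 [558.1  11.1] 17.7
handle 230 301.6 346.7 [557.8   6.8] 17.8
tube yaw -5.467007627846595 x at y=50 562.5015500913936 x at TCP y 555.6201509295838
handle yaw -4.067664453462134 x at y=50 560.8479112525368 x at TCP y 555.7348396268526
[133. 134. 135. 136. 137. 137. 138. 140. 133. 115. 115. 138. 154. 157.
 157. 158. 158. 159. 159. 159.]
[-0.06630177  0.68504223  0.03966288  1.84231252 -0.04360762  0.61506752
 -0.07923565] -4.515238448145453
```

```bash
python3 -m creep '[[0.036,0.0006,0,0,0,0],[0.036,0.0006,0,0,0,0],[0.036,0.0006,0,0,0,0],[0.036,0.0006,0,0,0,0],[0.036,0.0006,0,0,0,0],[0.036,0.0006,0,0,0,0],[0.036,0.0005,0,0,0,0],[0.0365,0.0005,0,0,0,1]]'
python3 -m creep '[[0,0,0.02,0,0,0],[0,0,0.02,0,0,0],[0,0,0.02,0,0,0],[0,0,0.02,0,0,0],[0,0,0.02,0,0,0],[0,0,0.02,0,0,0],[0,0,0.02,0,0,0],[0,0,0,0,0,0]]'
python3 -m creep '[[0,0,0,0,0,0],[0,0,0,0,0,0],[0,0,0,0,0,0],[0,0,0,0,0,0],[0,0,0,0,0,0],[0,0,0,0,0,0],[0,0,0,0,0,0],[0,0,0,0,0,0]]'
cat > look.py <<'E'
from h import *
import pickle
ps={n:vision.read_camera(n) for n in ["top","scene"]}; pickle.dump(ps,open("ps.pkl","wb"))
o=[]
for n,p in ps.items():
    for q in ["insert_mouth","rod_tip","rod","rod_grip","divider_face"]:
        print(n,q,[(round(r["p"],2),np.round(r["location"],1),onz(p,r["location"],45).round(1)[:2]) for r in vision.place_of(q,p)[:2]])
t=cv2.resize(ps["top"]["pixels"][150:250,165:385],None,fx=3.6,fy=3.6,interpolation=cv2.INTER_CUBIC)[:,:790]
s=cv2.resize(ps["scene"]["pixels"][170:250,290:510],None,fx=3.6,fy=3.6,interpolation=cv2.INTER_CUBIC)[:230,:790]
cv2.imwrite("pics/pair.png",np.vstack([t,s]))
E
python3 look.py
```

```text
t: 20.35
eef_pos: [584.1, 266.6, 168.8]
ee_rot: [-2.326, -2.111, 0.0]
force: [0.7, -0.3, -1.7]
grip_width: 0.197
grip_force: 58.7
t: 21.02
eef_pos: [581.3, 263.8, 24.9]
ee_rot: [-2.324, -2.11, 0.011]
force: [-0.2, -0.2, -2.5]
grip_width: 0.2
grip_force: 58.7
t: 21.68
eef_pos: [584.4, 265.0, 29.0]
ee_rot: [2.326, 2.111, 0.0]
force: [-0.3, 0.1, -1.5]
grip_width: 0.2
grip_force: 58.7
top insert_mouth [(0.76, array([300. , 174.3]), array([566.1,  48.8]))]
top rod_tip [(0.64, array([211.1, 230.7]), array([429.4, 250.1])), (0.62, array([288.3, 175.4]), array([562.7,  75.8]))]
top rod [(0.9, array([224.9, 165.3]), array([581.9, 223.6])), (0.5, array([344.7, 182.2]), array([551. , -55.5]))]
top rod_grip [(0.9, array([206.6, 164. ]), array([583.7, 266.4]))]
top divider_face [(0.72, array([345.2, 184.9]), array([544.7, -56.9]))]
scene insert_mouth [(0.95, array([344.9, 224.9]), array([568.9,  46.1]))]
scene rod_tip [(0.88, array([355.1, 221.1]), array([571.3,  73.4])), (0.34, array([303.2, 250.9]), array([584.7, -75.2]))]
scene rod [(0.6, array([410. , 200.9]), array([585.4, 226.3]))]
scene rod_grip [(0.58, array([423.9, 195.5]), array([588.3, 267.3])), (0.49, array([355.6, 222.9]), array([576.4,  71.7]))]
scene divider_face [(0.49, array([308.6, 237.5]), array([558.3, -47.3])), (0.24, array([420.9, 194.3]), array([581.5, 263. ]))]
```

View pics/pair.png

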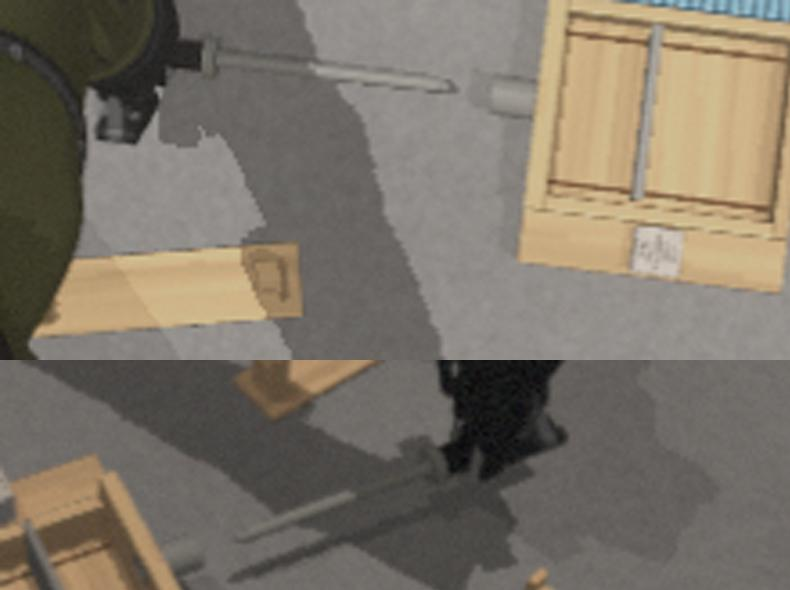

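In the top crop the rod points along the tube: tip at (455,88), tube centred at row 89–97. The scene crop agrees: rod tip at (237,541), tube at (185,560). Next I insert slowly while watching the forces.

```bash
python3 -m creep '[[-0.005,0,0,0,0,0],[-0.005,0,0,0,0,0],[-0.005,0,0,0,0,0],[-0.005,0,0,0,0,0],[-0.005,0,0,0,0,0],[-0.004,0,0,0,0,0],[-0.004,0,0,0,0,0],[-0.004,0,0,0,0,0]]'
python3 -c "
from h import *
s=arm.sense(); print(s['force'],s['moment'])"
```

```text
t: 22.95
eef_pos: [580.7, 227.7, 28.8]
ee_rot: [-2.326, -2.111, -0.0]
force: [-0.4, 0.8, -1.9]
grip_width: 0.199
grip_force: 58.7
[-0.44407108  0.81594949 -1.8931885 ] [0.06864889 0.04791647 0.04264771]
```

Entered with no contact, and the tip is about 10 mm inside. Continuing.

```bash
python3 -m creep '[[-0.004,0,0,0,0,0],[-0.004,0,0,0,0,0],[-0.004,0,0,0,0,0],[-0.004,0,0,0,0,0],[-0.004,0,0,0,0,0],[-0.004,0,0,0,0,0],[-0.004,0,0,0,0,0],[-0.004,0,0,0,0,0]]'
python3 -c "
from h import *
s=arm.sense(); print(s['force'],s['moment'])"
```

```text
t: 23.62
eef_pos: [577.6, 195.9, 28.8]
ee_rot: [-2.326, -2.111, -0.0]
force: [-0.3, -0.7, -2.0]
grip_width: 0.196
grip_force: 58.7
[-0.31425685 -0.72069557 -2.02129996] [ 0.11687749  0.00541238 -0.03070234]
```

```bash
python3 -m creep '[[-0.004,0,0,0,0,0],[-0.004,0,0,0,0,0],[-0.004,0,0,0,0,0],[-0.004,0,0,0,0,0],[-0.004,0,0,0,0,0],[-0.004,0,0,0,0,0],[-0.004,0,0,0,0,0],[-0.004,0,0,0,0,0]]'
python3 -c "
from h import *
s=arm.sense(); print(s['force'],s['moment'])"
```

```text
t: 24.28
eef_pos: [574.5, 164.0, 28.8]
ee_rot: [-2.326, -2.111, -0.0]
force: [-0.1, -0.3, -1.2]
grip_width: 0.199
grip_force: 58.7
[-0.05239383 -0.30183209 -1.18780067] [ 0.06587055 -0.01347184 -0.01243268]
```

```bash
python3 -m creep '[[-0.003,0,0,0,0,0],[-0.003,0,0,0,0,0],[-0.003,0,0,0,0,0],[-0.003,0,0,0,0,0],[-0.003,0,0,0,0,0],[-0.003,0,0,0,0,0],[-0.003,0,0,0,0,0],[-0.003,0,0,0,0,0]]'
python3 -m creep '[[-0.003,0,0,0,0,0],[-0.003,0,0,0,0,0],[-0.003,0,0,0,0,0],[-0.003,0,0,0,0,0],[-0.003,0,0,0,0,0],[-0.003,0,0,0,0,0],[-0.003,0,0,0,0,0],[-0.003,0,0,0,0,0]]'
python3 -c "
from h import *
s=arm.sense(); print(s['force'],s['moment'])"
```

```text
t: 24.95
eef_pos: [572.2, 140.2, 28.8]
ee_rot: [-2.326, -2.111, -0.0]
force: [-0.5, -0.0, -2.0]
grip_width: 0.199
grip_force: 58.7
t: 25.62
eef_pos: [569.9, 116.4, 28.8]
ee_rot: [2.326, 2.112, 0.0]
force: [0.8, 1.4, -1.7]
grip_width: 0.198
grip_force: 58.8
[ 0.81916898  1.38402743 -1.72401085] [ 0.46952513 -0.04794396  0.05584852]
```

```bash
python3 -m creep '[[-0.0025,0,0,0,0,0],[-0.0025,0,0,0,0,0],[-0.0025,0,0,0,0,0],[-0.0025,0,0,0,0,0],[-0.0025,0,0,0,0,0],[-0.002,0,0,0,0,0],[-0.002,0,0,0,0,0],[-0.002,0,0,0,0,0]]'
python3 -m creep '[[-0.0015,0,0,0,0,0],[-0.001,0,0,0,0,0],[-0.001,0,0,0,0,0],[-0.001,0,0,0,0,0],[-0.001,0,0,0,0,0],[-0.001,0,0,0,0,0],[-0.001,0,0,0,0,0],[-0.001,0,0,0,0,0]]'
python3 -c "
from h import *
s=arm.sense(); print(s['force'],s['moment'])"
```

```text
t: 26.28
eef_pos: [568.1, 98.0, 28.8]
ee_rot: [2.326, 2.112, 0.0]
force: [0.3, 1.7, -2.1]
grip_width: 0.196
grip_force: 58.8
t: 26.95
eef_pos: [567.3, 89.7, 28.8]
ee_rot: [2.326, 2.112, 0.0]
force: [1.2, 1.5, -1.9]
grip_width: 0.194
grip_force: 58.8
[ 1.16366155  1.53240716 -1.87287058] [ 0.43578699 -0.10498402  0.0983307 ]
```

```bash
python3 -m creep '[[-0.001,0,0,0,0,0],[-0.001,0,0,0,0,0],[-0.001,0,0,0,0,0],[-0.001,0,0,0,0,0],[0,0,0,0,0,0],[0,0,0,0,0,0],[0,0,0,0,0,0],[0,0,0,0,0,0]]'
python3 -c "
from h import *
s=arm.sense(); print(s['force'],s['moment'])"
```

```text
t: 27.62
eef_pos: [567.2, 88.1, 28.8]
ee_rot: [-2.323, -2.112, -0.004]
force: [0.2, 7.0, -2.0]
grip_width: 0.2
grip_force: 58.7
[ 0.17471036  6.99100324 -1.98089101] [ 1.20590895 -0.1569621  -0.02578885]
```

```bash
python3 -m creep '[[-0.001,0,0,0,0,0],[-0.001,0,0,0,0,0],[-0.001,0,0,0,0,0],[0,0,0,0,0,0],[0,0,0,0,0,0],[0,0,0,0,0,0],[0,0,0,0,0,0],[0,0,0,0,0,0]]'
python3 -c "
from h import *
s=arm.sense(); print(s['force'],s['moment'])
p=vision.read_camera('wrist'); cv2.imwrite('pics/w8.png',p['pixels'])
for n in ['top','scene','wrist']:
  p=vision.read_camera(n)
  for q in ['insert_mouth','rod','divider_face']: print(n,q,[(round(r['p'],2),np.round(r['location'],1),onz(p,r['location'],45).round(1)[:2]) for r in vision.place_of(q,p)[:2]])
t=vision.read_camera('top'); s=vision.read_camera('scene')
t=cv2.resize(t['pixels'][140:220,270:400],None,fx=4,fy=4,interpolation=2); s=cv2.resize(s['pixels'][195:275,275:405],None,fx=4,fy=4,interpolation=2)
cv2.imwrite('pics/seat.png',np.vstack([t,s])[:600])
"
```

```text
t: 28.28
eef_pos: [567.2, 88.1, 28.9]
ee_rot: [-2.32, -2.113, -0.009]
force: [0.9, 10.8, -3.1]
grip_width: 0.2
grip_force: 58.6
[ 0.92169139 10.79421777 -3.0758539 ] [ 2.20820314 -0.21803394 -0.13886493]
top insert_mouth [(0.91, array([301.1, 175.4]), array([563.7,  46.1]))]
top rod []
top divider_face [(0.73, array([364. , 186.6]), array([ 542.1, -100.8]))]
scene insert_mouth [(0.8, array([344.1, 224.1]), array([566. ,  45.6])), (0.36, array([346.4, 223.9]), array([568.2,  50.8]))]
scene rod [(0.66, array([344.9, 222.1]), array([561.9,  50.3]))]
scene divider_face [(0.74, array([288.7, 243.4]), array([550.2, -95.6])), (0.38, array([288.4, 245.5]), array([555.1, -98.7]))]
wrist insert_mouth []
wrist rod [(0.95, array([327.5, 345.6]), array([563.8,  50.7]))]
wrist divider_face []
```

View pics/seat.png

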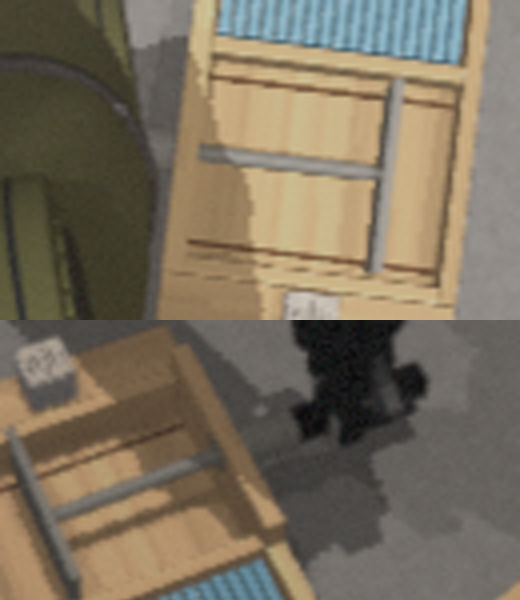

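The collar is hard against the tube: the TCP stays at y = 88.1 at both 7 N and 11 N. The rod shows through the bay up to the divider at (375,175), whose face is at y ≈ -99, as expected. Next I draw it out.

```bash
python3 -m creep '[[0.004,0,0,0,0,0],[0.006,0,0,0,0,0],[0.010,0,0,0,0,0],[0.010,0,0,0,0,0],[0.010,0,0,0,0,0],[0.010,0,0,0,0,0],[0.010,0,0,0,0,0],[0.010,0,0,0,0,0]]'
python3 -m creep '[[0.013,0,0,0,0,0],[0.013,0,0,0,0,0],[0.013,0,0,0,0,0],[0.013,0,0,0,0,0],[0.013,0,0,0,0,0],[0.013,0,0,0,0,0],[0.013,0,0,0,0,0],[0.013,0,0,0,0,0]]'
python3 -m creep '[[0.012,0,0,0,0,0],[0.005,0,0,0,0,0],[0,0,0,0,0,0],[0,0,0,0,0,0],[0,0,0,0,0,0],[0,0,0,0,0,0],[0,0,0,0,0,0],[0,0,0,0,0,0]]'
python3 look.py | grep -E 'mouth|tip|divider'
```

```text
t: 29.7
eef_pos: [573.4, 153.8, 28.8]
ee_rot: [-2.326, -2.112, -0.0]
force: [-1.2, 0.3, -1.4]
grip_width: 0.195
grip_force: 58.8
t: 30.37
eef_pos: [583.4, 257.3, 28.8]
ee_rot: [-2.326, -2.112, 0.0]
force: [-0.0, -0.5, -1.5]
grip_width: 0.199
grip_force: 58.8
t: 31.03
eef_pos: [585.2, 272.2, 28.8]
ee_rot: [2.327, 2.11, -0.0]
force: [0.1, 0.1, -2.2]
grip_width: 0.197
grip_force: 58.8
top insert_mouth [(0.92, array([301.1, 174.2]), array([566.5,  46.2]))]
top rod_tip [(0.62, array([286.3, 171.9]), array([570.7,  80.7])), (0.47, array([374.6, 123.5]), array([ 691.2, -122.2]))]
top divider_face [(0.52, array([367.1, 184.1]), array([ 548.2, -107.9])), (0.41, array([222. , 164.1]), array([584.5, 230.5]))]
scene insert_mouth [(0.84, array([345.1, 219.4]), array([555.2,  54.8]))]
scene rod_tip [(0.86, array([359.6, 218.5]), array([570. ,  87.1]))]
scene divider_face [(0.58, array([289.9, 245.8]), array([557.5, -96. ]))]
```

```bash
python3 -m creep '[[0,0,-0.008,0,0,0],[0,0,-0.012,0,0,0],[0,0,-0.013,0,0,0],[0,0,-0.013,0,0,0],[0,0,-0.013,0,0,0],[0,0,-0.013,0,0,0],[0,0,-0.013,0,0,0],[0,0,-0.012,0,0,0]]'
python3 -m creep '[[-0.012,-0.007,0,0,0,0],[-0.020,-0.012,0,0,0,0],[-0.022,-0.013,0,0,0,0],[-0.022,-0.013,0,0,0,0],[-0.022,-0.013,0,0,0,0],[-0.022,-0.012,0,0,0,0],[-0.020,-0.011,0,0,0,0],[-0.012,-0.007,0,0,0,0]]'
python3 -m creep '[[0,0,0.006,0,0,0],[0,0,0.006,0,0,0],[0,0,0.006,0,0,0],[0,0,0.006,0,0,0],[0,0,0.006,0,0,0],[0,0,0.006,0,0,0],[0,0,0.003,0,0,0],[0,0,0,0,0,0]]'
python3 - <<'E'
from h import *
ps={n:vision.read_camera(n) for n in ["top","scene"]}
for n,p in ps.items():
    for q,z in [("plinth_top",72),("rod_tip",102),("rod_grip",102),("divider_face",45)]:
        print(n,q,[(round(r["p"],2),np.round(r["location"],1),onz(p,r["location"],z).round(1)[:2]) for r in vision.place_of(q,p)[:2]])
s=arm.sense(); print(s["eef_pos"],R.from_rotvec(s["ee_rot"]).as_matrix().round(3).tolist(),s["force"],s["moment"])
c=lambda p,u,v: cv2.resize(p["pixels"][v-35:v+35,u-60:u+60],None,fx=4,fy=4,interpolation=2)
cv2.imwrite("pics/end.png",np.vstack([c(ps["top"],320,190),c(ps["scene"],320,205)]))
E
```

```text
t: 32.3
eef_pos: [585.2, 273.0, 127.7]
ee_rot: [2.326, 2.111, 0.002]
force: [0.3, 0.6, -1.1]
grip_width: 0.196
grip_force: 58.7
t: 32.97
eef_pos: [481.1, 127.3, 126.6]
ee_rot: [2.328, 2.109, -0.003]
force: [-0.3, -0.4, -2.1]
grip_width: 0.199
grip_force: 58.8
t: 33.63
eef_pos: [482.4, 130.2, 85.8]
ee_rot: [-2.325, -2.111, 0.002]
force: [0.0, 0.0, -0.6]
grip_width: 0.198
grip_force: 58.8
top plinth_top [(0.87, array([347.3, 218. ]), array([468. , -61.5])), (0.34, array([377.2, 122. ]), array([ 689.2, -124.3]))]
top rod_tip [(0.9, array([346.6, 220.5]), array([462.4, -57.6]))]
top rod_grip []
top divider_face [(0.57, array([362.3, 185.5]), array([544.6, -96.7]))]
scene plinth_top [(0.57, array([286.1, 204.5]), array([463.6, -58.3])), (0.46, array([343.3, 176.7]), array([454.2, 108.5]))]
scene rod_tip [(0.69, array([354.4, 172.6]), array([478.1, 125.1])), (0.68, array([286.7, 198.5]), array([469.9, -57.3]))]
scene rod_grip [(0.89, array([356.2, 171.8]), array([478. , 130.4])), (0.73, array([178.9, 251.9]), array([ 488.7, -324. ]))]
scene divider_face [(0.5, array([287.3, 242.1]), array([545.4, -96.9]))]
[482.88531203 130.14075224  86.9695195 ] [[0.097, 0.995, 0.0], [0.995, -0.097, 0.0], [0.0, 0.0, -1.0]] [-0.99972517  0.10224292 -1.65600611] [ 0.07331602 -0.03433624 -0.00188166]
```

View pics/end.png

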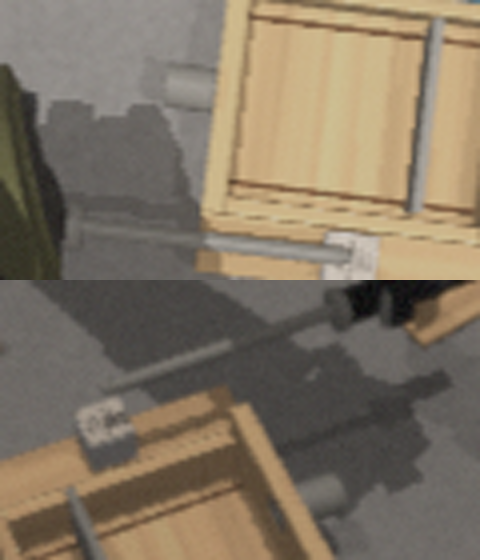

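The tip is over the plinth in both views: top crop (349,255) and scene crop (102,390). I'll check its height and levelness by comparing projections with the images.

Run:
```python
from h import *
ps={n:vision.read_camera(n) for n in ["top","scene"]}
s=arm.sense(); t=np.array(s["eef_pos"]); print(t,s["force"])
u=np.array([.096,.9954,0]); g=t+[0,0,16.4]; col=g-39*u; tip=g-189*u; pl=np.array([465.3,-59.2,72]); print("tip",tip)
sc=ps["scene"]; tp=ps["top"]
for n,p in ps.items(): print(n,"pred tip",proj(p,tip).round(1),"tip-10mm",proj(p,tip-[0,0,10]).round(1),"collar",proj(p,col).round(1),"plinth",proj(p,pl).round(1))
# shaft centreline in the scene picture from the rod mask
for n,p in ps.items():
    m=[k for k in vision.masks_of("rod",p)]
    for k in m[:2]: print(n,round(k["p"],2),k["box"])
    g_=cv2.GaussianBlur(p["pixels"],(3,3),0).mean(2)
    for f in (.15,.35,.55,.75,.9):
        a=proj(p,col+(tip-col)*f); d=proj(p,tip)-proj(p,col); nn=np.array([-d[1],d[0]])/np.hypot(*d)
        v=[g_[int(round(a[1]+nn[1]*k)),int(round(a[0]+nn[0]*k))] for k in range(-6,7)]
        print(n,f,a.round(1),nn.round(2),np.round(v).astype(int))
```

```text
[482.82309869 130.1140236   86.87368012] [ 0.03874951  1.12150641 -2.59590982]
tip [464.67909869 -58.0165764  103.27368012]
top pred tip [346.9 219.5] tip-10mm [346.5 219.5] collar [278.9 210.9] plinth [346.2 219.2]
scene pred tip [285.4 196.8] tip-10mm [285.7 199.4] collar [342.9 177.6] plinth [286.1 205.1]
top 0.79 [275.0, 205.3, 72.5, 14.9]
top 0.15 [289.1 212.2] [-0.13  0.99] [ 86  89  95  95  94 102 108 103  95  94  96  99 100]
top 0.35 [302.7 213.9] [-0.13  0.99] [ 86  89  93  94  97 103 106 100  96  96  98  98  98]
top 0.55 [316.3 215.6] [-0.13  0.99] [163 158 143 125 134 151 145 140 150 157 157 158 153]
top 0.75 [329.9 217.4] [-0.13  0.99] [161 162 147 126 126 143 151 143 141 154 163 163 163]
top 0.9 [340.1 218.6] [-0.13  0.99] [152 146 128 121 139 152 144 136 145 152 153 150 150]
scene 0.86 [290.0, 162.4, 89.5, 34.0]
scene 0.41 [277.5, 226.6, 18.3, 39.6]
scene 0.15 [334.5 180.4] [-0.32 -0.95] [ 99 104 104  99  85  75  74  80  90  90 104 106 106]
scene 0.35 [323.2 184.1] [-0.32 -0.95] [70 70 70 69 67 67 73 75 73 72 71 73 75]
scene 0.55 [311.8 188. ] [-0.32 -0.95] [ 71  69  69  69  69  80  97 104  91  79  73  70  69]
scene 0.75 [300.2 191.8] [-0.32 -0.95] [ 71  71  72  71  70  81  97 105  97  77  73  73  70]
scene 0.9 [291.4 194.8] [-0.32 -0.95] [107 107 106 100  90  86  99 107 101  93  80  73  73]
```

The predicted and seen centrelines agree to within about 1 px with no trend along the shaft, so the rod is level and about 31 mm above the plinth centre. Next I settle and hand in.

```bash
python3 -m creep '[[-0.001,0,0.001,0,0,0],[0,0,0,0,0,0],[0,0,0,0,0,0],[0,0,0,0,0,0],[0,0,0,0,0,0],[0,0,0,0,0,0],[0,0,0,0,0,0],[0,0,0,0,0,0]]'
python3 -c "
from h import *
print(arm.finish_job())"
```

```text
t: 35.0
eef_pos: [482.7, 129.1, 85.8]
ee_rot: [-2.326, -2.111, -0.0]
force: [0.1, -0.4, -1.6]
grip_width: 0.201
grip_force: 58.8
the job is handed in; nothing more can be done
None
```

Job handed in at about 35 s: the cassette is in the tote, the rod was seated against the tube and drawn clear with the divider left where the rod set it, and the rod is held level about 3 cm above the plinth centre.

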